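# Load a paper roll and its spindle into the results printer

## Robot

A 6-joint arm with a two-finger parallel gripper is mounted at the origin on the work surface. World frame = base frame: x ahead of the robot, y to its left, z up, the work surface at z = 0. Lengths are in m, angles in rad, forces in N, time in s.
With the tool pointing down it reaches from about 0.275 to 0.725 m from the base axis. Payload 15.9 kg.
Tool frame: the origin (TCP) lies at the very end of the fingers, on their centre line; the grasp point (between the pads) lies 19 mm behind it; z points along the fingers, x is the direction in which the jaws open and shut, and the axes are right-handed (so a half turn about z gives the same grasp; the last joint's range is limited). The gripper opens to 85 mm and grips with 20 to 120 N. Pads are 22 mm wide; open, the fingers measure 114 mm over their backs; the gripper's body (76 mm by 85 mm) begins 54 mm behind the grasp point. The pads swing forward as they close: fully open they stand 13 mm farther back than shut.
Start: joints at [-1.134, 0.213, -0.034, 1.323, 0, 1.571], TCP at [0.212, -0.453, 0.231] pointing down, gripper open.
Joint ranges: [-2.98, 2.98], [-0.74, 1.72], [-1.14, 1.35], [-2.1, 2.04], [-1.57, 1.44], [-3.14, 3.14]. Speed limits (rad/s): [1.89, 1.89, 2.39, 2.57, 3.14, 3.14].

## Interface

Orientations are given as a rotation vector (axis times angle).
In Python, from workcell import sense, snapshot, calibration, job_done gives the robot as it stands.
- The arm moves only by the shell command python3 -m handwheel 'ROWS' [FORCE]. ROWS is JSON, a list of rows, each a list of 5 numbers: the shift along the tool's x, y, z in cm, then the turn about the tool's z in degrees, then the gripper's target within -1 to 1 (shut at 1, half-way at 0, fully open at -1). A call has 1 to 12 rows; each row shifts and turns the commanded pose from where the row before left it, along the tool's axes as they then stand; what a row does not reach is not made up. A row lasts 1/8 s, in which the tool goes at most 62.5 mm and 10.7 degrees, less where a joint would pass 70% of its speed; a pose out of reach is approached as far as the arm can. A call with a gripper value outside its range is refused whole. The fingers move at their own pace and stop on an object; FORCE is the grip in N (left out, the last holds). Time passes only in rows, so rows that do not move let the fingers close. It gives the time, the measured TCP pose, the force and the opening at its end, in the units of the state.
- sense(): the state, without advancing time (a new reading comes with each control period).
- snapshot(name): name is "side" or "top" or "wrist"; returns (picture, depth): 420x560x3 uint8, blue, green, red; 420x560 float32, m along the optical axis (not along the pixel's ray), 0 where there is no reading.
- calibration(name): a dict with "fovy" (degrees; the focal length in pixels is half the picture's height over the tangent of half this angle, whatever the lens; pixels are square), "cx", "cy" (the principal point, pixels), "distortion" ([k1, k2, p1, p2, k3] as OpenCV has them; the pictures are not rectified), "camera_from_world" (4x4, takes a point from world to camera coordinates). Camera axes: x right, y up, looking along -z (the intrinsics and any distortion apply to the point x, -y, -z); pixel columns grow to the right and rows downward; lengths in m; the calibration is good to about 2 mm. A picture is of the moment at which its call begins: read the wrist's pose just before it. calibration takes no time and is no camera call; for the wrist camera it gives the pose at the moment of the call.
- job_done(): hands the job in, once; it reports no verdict.
The state is a dict: "time_s": time; "q": joint angles; "qd": joint speeds; "joint_efforts": joint torques, N m; "ee_pos": TCP position; "tool_rot": TCP orientation; "ft_force": force on the tool from outside, world axes, zero at the start; "wrist_torque": the same for the moment, N m; "opening": opening from 0.0 (shut) to 1.0 (fully open).
Only numpy, scipy, OpenCV 4.12 (cv2) and the standard library are available. Lean on these libraries where they do the work, as an engineer would, in place of code of your own. Each camera call takes 0.05 s, during which the arm holds its last target.

## Task

Load the open results printer: lay the wider of the two paper rolls in the saddle between the printer's two side plates, then thread the spindle, nose first and from the side plate on the robot's left, through that plate, the roll's core and the opposite plate, until its collar is fully home against the outside of the left plate. The roll must stay seated between the plates; let go of the spindle when it is in, and leave the other things on the bench where they stand.

Things in the scene. Friction and masses are not known exactly. Their poses are not given: they have to be found in the camera images.
- printer: Fixed cream printer, cover off. Origin: centre of the bay at bench height. y: along the bore axis, out of the side where the spindle goes in (the robot's left, within 0.4 rad); x: to the rear hump; z up. Base 40 mm high, x -55..120, y -56..56 mm. Two aluminium side plates, 6 mm thick, x -25..25, top 90 mm high, inner faces y = -45 and 45 mm. Hump x 70..120 mm, 76 mm high.
- bore_mouth (a point): Centre of the 12 mm hole (1.5 mm chamfer) on the outer face of the left side plate, printer frame (0, 51, 70) mm; axes as the printer's.
- bore_middle (a point): Point on the bore axis midway between the side plates, printer frame (0, 0, 70) mm; axes as the printer's. A grey V saddle along y (70 mm long, x within 21 mm) carries the 50 mm roll so that its centre comes to lie here, its core in line with the holes.
- bore_exit (a point): Centre of the 12 mm hole on the outer face of the opposite side plate, printer frame (0, -51, 70) mm; axes as the printer's.
- roll_wide_center (a point): Centre of the wider white paper roll: diameter 50 mm, 80 mm wide, about 150 g, core bore 14 mm right through; rigid. Its y is the roll's axis (either way round does), z up at the start. It lies loose in its holder with its axis level, 45 mm above the bench.
- roll_narrow_center (a point): Centre of the narrower paper roll, not wanted: diameter 50 mm, 57 mm wide, y along its axis, loose in a holder of its own, axis 45 mm above the bench. The two holders change places.
- holder_wide: Fixed grey holder under the wide roll: base 60 x 70 mm, a V saddle 60 mm long along its y, no part of it higher than 32 mm; origin at bench height under its centre.
- holder_narrow: The same fixed holder, under the narrow roll.
- spindle_handle (a point): Middle of the spindle's white round handle, on the axis: handle diameter 14 mm, 46 mm long. Axes are the spindle's: y along it from nose to handle. Spindle 166 mm long, about 70 g; it lies level and loose in its rest, axis 45 mm above the bench, the handle sticking out clear of the rest.
- spindle_collar (a point): Centre of the bearing face of the spindle's collar (diameter 24 mm, 4 mm thick, between shaft and handle), on the axis, 27 mm from the handle's middle towards the nose; axes as the spindle's. Home is when this face meets the outer face of the left side plate.
- spindle_tip (a point): End of the spindle's nose, on the axis, 116 mm from the collar face. Shaft diameter 10 mm, tapering over its last 12 mm to 5 mm; axes as the spindle's.
- rest: Fixed grey rest that carries the spindle's shaft in two open-topped forks, 70 mm apart along its y, prongs up to 52 mm height; base 50 x 100 x 10 mm. Origin at bench height under its centre. Lift the spindle straight up out of it.
- bottle_center (a point): Centre of a white reagent bottle with red cap, diameter 56 mm, 115 mm tall, standing loose; a bystander.
- tube_rack_center (a point): Point 30 mm up in the middle of a loose grey tube rack, 56 x 116 mm (long along its y), its glass tubes up to 112 mm high; a bystander.
- slide_box_center (a point): Centre of a loose low box of slides, 87 x 62 mm, 32 mm high, often under the spindle's path; a bystander.
- jar_a_center (a point): Centre of a loose specimen jar, diameter 40 mm, 70 mm tall; a bystander.
- jar_b_center (a point): Centre of another such jar; a bystander.
- beaker_center (a point): Centre of a loose glass beaker, diameter 68 mm, 85 mm tall; a bystander.
Mind the look-alikes: they are no part of the job. What is shaped like the part that bears spindle_handle but orange is not meant.

How it is judged:
By the outcome, as a careful person would: the job done as asked, in the order asked, and still so for the second after the job is handed in, with the robot touching nothing.
It also fails if it takes over 64 s, if anything falls off the work surface, if the arm or the gripper's body presses on something with over 40 N, if the wrist force passes 120 N, or if a joint passes its speed limit or range.

## Working session

There is one attempt and no reset: what is moved stays moved. The work goes in short steps, Python scripts to look and compute and a shell command to move; the robot and the scene stay as the last step left them, time stands still between calls to the robot, and variables do not carry over. Pictures are saved under pics/ and viewed, and the job is handed in when it is done.

```bash
mkdir -p pics; ls; python3 - <<'E'
from workcell import sense,snapshot,calibration
import cv2,numpy as np
print(sense())
for n in("side","top","wrist"):
    p,d=snapshot(n); cv2.imwrite(f"pics/{n}0.png",p); np.save(f"pics/{n}0.npy",d); c=calibration(n); print(n,c)
    np.savez(f"pics/{n}0.npz",p=p,d=d,T=c["camera_from_world"])
print(sense()["time_s"])
E
```

```text
pics
{'time_s': 0.0, 'q': array([-1.13401924e+00,  2.13409779e-01, -3.50346231e-02,  1.32347859e+00,
       -1.86982727e-05,  1.57075943e+00]), 'qd': array([-0.00039378,  0.00130455,  0.00071008, -0.00137544,  0.00115852,
       -0.0002623 ]), 'joint_efforts': array([-3.83713574e-03, -6.86169434e+01,  4.87115693e+01,  1.72406930e-02,
       -4.72877073e-04, -2.82876869e-06]), 'ee_pos': array([ 0.21136973, -0.45277193,  0.23079907]), 'tool_rot': array([-2.64950136e+00,  1.68702156e+00,  1.50828985e-03]), 'ft_force': array([ 1.0511416 , -0.08912762, -0.08967652]), 'wrist_torque': array([0.00747106, 0.01129462, 0.04205932]), 'opening': 0.999393051175269}
side {'fovy': 44.45846572496668, 'cx': 274.57600609983024, 'cy': 210.0944202199655, 'distortion': array([-0.13447474,  0.        ,  0.        ,  0.        ,  0.        ]), 'camera_from_world': array([[ 0.99465866, -0.10244462, -0.01261963, -0.52719313],
       [ 0.06820058,  0.56050624,  0.82533717, -0.13594561],
       [-0.07747797, -0.82178942,  0.56449916, -1.46593208],
       [ 0.        ,  0.        ,  0.        ,  1.        ]])}
t
[... 272 characters left out ...]
0141154,  0.1492412 , -0.51964613],
       [-0.1491838 , -0.01995036,  0.9886082 , -1.32325797],
       [ 0.        ,  0.        ,  0.        ,  1.        ]])}
wrist {'fovy': 68.53603895299321, 'cx': 279.99314384777176, 'cy': 207.9813394770683, 'distortion': array([-0.02702827,  0.        ,  0.        ,  0.        ,  0.        ]), 'camera_from_world': array([[ 4.23394063e-01, -9.05945569e-01,  3.03996985e-04,
        -5.00078834e-01],
       [ 8.74900899e-01,  4.08798186e-01, -2.59677607e-01,
         3.38963482e-02],
       [ 2.35129504e-01,  1.10211924e-01,  9.65695318e-01,
        -3.77984759e-01],
       [ 0.00000000e+00,  0.00000000e+00,  0.00000000e+00,
         1.00000000e+00]])}
0.15
```

View pics/top0.png

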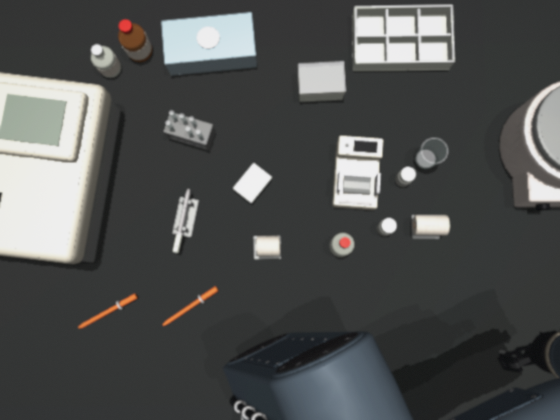

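View pics/side0.png

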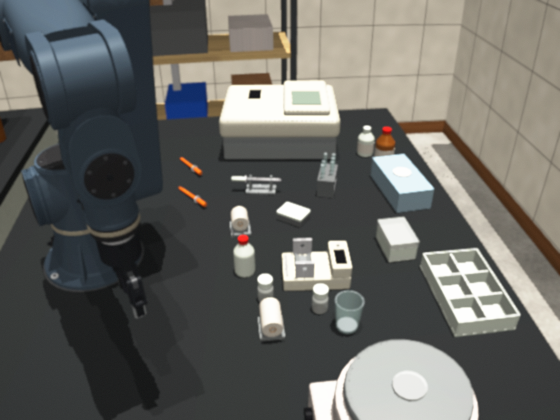

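View pics/wrist0.png

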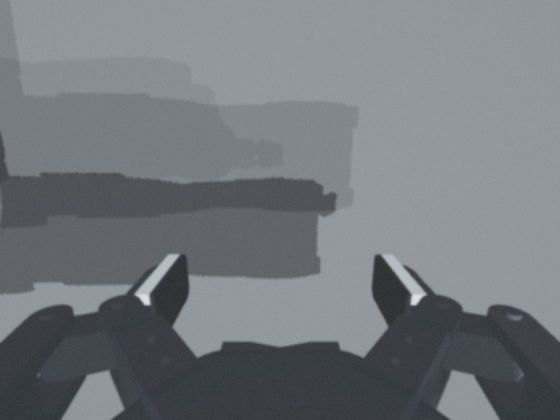

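```bash
cat > h.py <<'E'
import numpy as np,cv2
from scipy.spatial.transform import Rotation as R
from workcell import sense,snapshot,calibration
def K(c):
    f=210/np.tan(np.radians(c["fovy"]/2)); return np.array([[f,0,c["cx"]],[0,f,c["cy"]],[0,0,1.]])
def rays(c,px):
    px=np.asarray(px,float).reshape(-1,1,2)
    u=cv2.undistortPoints(px,K(c),np.asarray(c["distortion"],float)).reshape(-1,2)
    d=np.c_[u[:,0],-u[:,1],-np.ones(len(u))]
    T=np.asarray(c["camera_from_world"]); Rm=T[:3,:3]; o=-Rm.T@T[:3,3]
    return o,d@Rm   # d scaled so that t = depth
def plane(c,px,z):
    o,d=rays(c,px); t=(z-o[2])/d[:,2]; return o+t[:,None]*d
def bydepth(c,px,dep):
    o,d=rays(c,px); return o+np.asarray(dep).reshape(-1,1)*d
def cloud(c,dep):
    v,u=np.mgrid[:420,:560]; return bydepth(c,np.c_[u.ravel(),v.ravel()],dep.ravel()).reshape(420,560,3)
def proj(c,P):
    T=np.asarray(c["camera_from_world"]); p=np.atleast_2d(P)@T[:3,:3].T+T[:3,3]; p=p*[1,-1,-1]
    return cv2.projectPoints(p.reshape(-1,1,3),np.zeros(3),np.zeros(3),K(c),np.asarray(c["distortion"],float))[0].reshape(-1,2)
def tool():
    s=sense(); M=R.from_rotvec(s["tool_rot"]).as_matrix(); return s,M
E
python3 - <<'E'
from h import *
s,M=tool(); print(M.round(3), s["ee_pos"])
c=calibration("top"); z=np.load("pics/top0.npz"); d=z["d"]; C=cloud(c,d)
print((d>0).mean())
for n,(u,v) in dict(bench=(300,300),roll=(430,225),nar=(267,246),printer=(357,180),handle=(178,242),bottle=(345,243),hump=(360,147),rack=(188,130),box=(252,183)).items():
    print(n,C[v,u].round(4),d[v,u])
# height map crop image
im=cv2.resize(z["p"][110:260,320:460],None,fx=5,fy=5,interpolation=cv2.INTER_CUBIC); cv2.imwrite("pics/cropA.png",im[:600])
im=cv2.resize(z["p"][170:270,150:290],None,fx=5,fy=5,interpolation=cv2.INTER_CUBIC); cv2.imwrite("pics/cropB.png",im)
E
```

```text
[[ 0.423 -0.906 -0.   ]
 [-0.906 -0.423  0.001]
 [-0.001  0.    -1.   ]] [ 0.21140656 -0.45284172  0.23097516]
0.9957397959183674
bench [ 0.2944 -0.0041  0.0032] 1.363913
roll [ 0.4817 -0.325   0.0754] 1.3140622
nar [0.4281 0.0801 0.0727] 1.3168594
printer [ 0.6027 -0.1515  0.0448] 1.3658534
handle [0.44   0.3084 0.0488] 1.346812
bottle [ 0.4322 -0.1093  0.1173] 1.2695737
hump [ 0.6817 -0.156   0.077 ] 1.3456838
rack [0.7147 0.2782 0.1172] 1.31958
box [0.597  0.1216 0.034 ] 1.3811133
```

```bash
sleep 1
```

```text
(no output)
```

View pics/cropA.png

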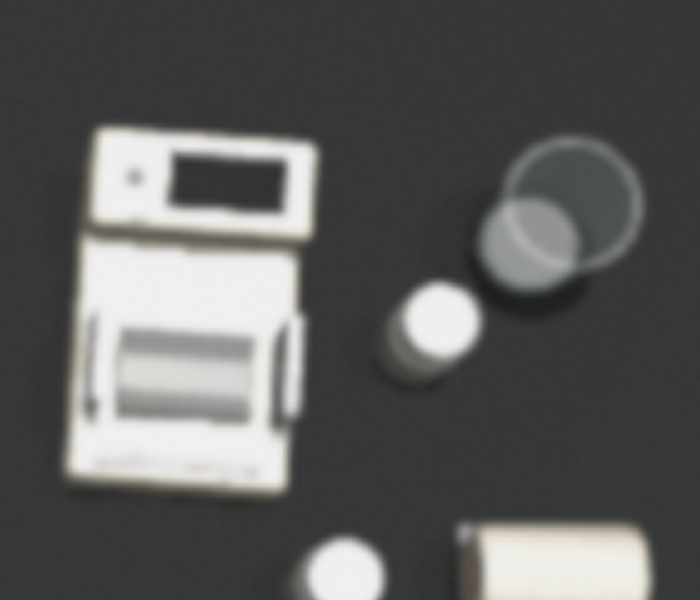

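View pics/cropB.png

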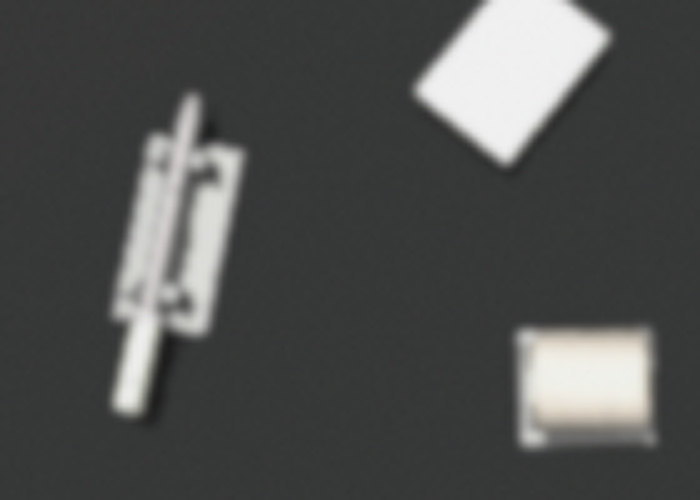

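```bash
python3 - <<'E'
from h import *
c=calibration("top"); z=np.load("pics/top0.npz"); d=z["d"]; p=z["p"]; C=cloud(c,d)
s,M=tool()
def rect(u0,u1,v0,v1,zmin,zmax,zp):
    m=np.zeros(d.shape,np.uint8); H=C[...,2]; m[v0:v1,u0:u1]=((H>zmin)&(H<zmax)&(p.min(2)>120))[v0:v1,u0:u1]
    n,l,st,_=cv2.connectedComponentsWithStats(m); k=1+np.argmax(st[1:,4]); vv,uu=np.nonzero(l==k)
    P=plane(c,np.c_[uu,vv],zp)[:,:2]; r=cv2.minAreaRect((P*1000).astype(np.float32)); print(len(uu),r, P.mean(0))
rect(405,460,205,245,.045,.09,.058)
rect(245,290,230,265,.045,.09,.058)
rect(160,210,185,260,.035,.065,.045)
# hump, plates
rect(330,390,130,160,.06,.09,.076)
rect(330,390,160,215,.07,.11,.09)
rect(325,390,160,215,.03,.055,.04)
w=calibration("wrist"); T=w["camera_from_world"]; cp=-T[:3,:3].T@T[:3,3]
print("cam in tool",M.T@(cp-s["ee_pos"]), (T[:3,:3]@M).round(3))
E
```

```text
629 ((485.2685546875, -334.1231384277344), (48.18889236450195, 86.19503784179688), 0.10050652176141739) [ 0.48642991 -0.33488118]
444 ((430.7281494140625, 78.08341979980469), (48.17457580566406, 55.85545349121094), 0.13460974395275116) [0.43119076 0.07824228]
351 ((496.55218505859375, 302.3956604003906), (34.809104919433594, 166.8540496826172), 79.78913879394531) [0.49289501 0.30360028]
633 ((683.6393432617188, -155.94384765625), (112.1814956665039, 51.171627044677734), 85.50807189941406) [ 0.68361251 -0.15201858]
69 ((585.394287109375, -195.800048828125), (7.446343898773193, 51.081932067871094), 88.6162338256836) [ 0.5845835  -0.19634034]
1847 ((597.1017456054688, -148.89068603515625), (112.51277160644531, 126.15574645996094), 86.55268859863281) [ 0.59602545 -0.15045141]
cam in tool [ 7.32758432e-05 -6.56274494e-02 -1.42997612e-01] [[ 1.    -0.    -0.001]
 [-0.    -0.966  0.26 ]
 [-0.001 -0.26  -0.966]]
```

```bash
python3 -m handwheel '[[0.2,-4,0,0,-1],[0.2,-5,0,0,-1],[0.2,-5,0,0,-1],[0.1,-5,0,0,-1],[0.1,-5,0,0,-1],[0.1,-4,0,0,-1],[0,-2,0,0,-1]]'; python3 -m handwheel '[[0,0,0,-10,-1],[0,0,0,-10,-1],[0,0,0,-10,-1],[0,0,0,-10,-1],[0,0,0,-10,-1],[0,0,0,-10,-1],[0,0,0,-5,-1],[0,0,0,0,-1]]'
cat > look.py <<'E'
from h import *
import sys,time
def look(n,tag,views=("wrist",)):
    s,M=tool(); print("t",round(s["time_s"],2),"ee",s["ee_pos"].round(4),"yaw",round(float(np.degrees(np.arctan2(M[1,0],M[0,0]))),2),"tilt",M[:,2].round(4),"F",s["ft_force"].round(1),"op",round(float(s["opening"]),3))
    for v in views:
        c=calibration(v); p,d=snapshot(v); cv2.imwrite(f"pics/{v}_{tag}.png",p); np.savez(f"pics/{v}_{tag}.npz",p=p,d=d,T=c["camera_from_world"],ee=s["ee_pos"],M=M)
if __name__=="__main__": look(None,sys.argv[1],sys.argv[2:] or ("wrist",))
def load(v,tag):
    z=np.load(f"pics/{v}_{tag}.npz"); c=dict(calibration(v)); c["camera_from_world"]=z["T"]; return c,z["p"],z["d"],z["ee"],z["M"]
E
python3 look.py 1
```

```text
time_s: 1.02
ee_pos: [0.4886, -0.3332, 0.2307]
tool_rot: [-2.651, 1.685, 0.001]
ft_force: [0.2, -1.0, -0.6]
opening: 1.002
time_s: 2.02
ee_pos: [0.4867, -0.3346, 0.2312]
tool_rot: [-3.142, 0.001, 0.001]
ft_force: [0.2, -0.4, -0.9]
opening: 1.003
t 2.02 ee [ 0.4867 -0.3346  0.2312] yaw -0.04 tilt [-3.e-04  1.e-04 -1.e+00] F [ 0.2 -0.4 -0.9] op 1.003
```

View pics/wrist_1.png

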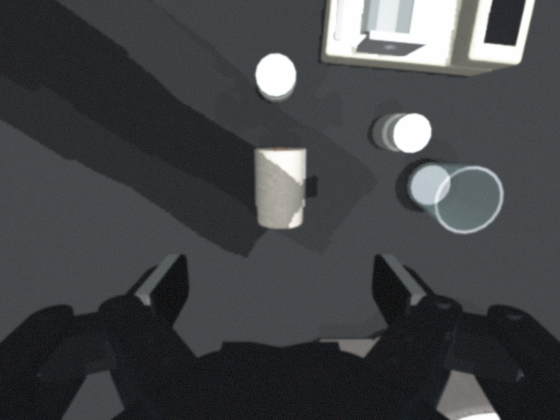

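```bash
python3 - <<'E'
from look import *
c,p,d,ee,M=load("wrist","1"); C=cloud(c,d); H=C[...,2]
m=np.zeros(d.shape,np.uint8); m[135:245,235:330]=((H>.05)&(H<.09))[135:245,235:330]
P=C[m>0]; print(len(P),P.min(0),P.max(0), "zmax",np.percentile(P[:,2],98))
r=cv2.minAreaRect((P[:,:2]*1000).astype(np.float32)); print(r)
t=P[P[:,2]>np.percentile(P[:,2],80)]; v=np.linalg.svd(t[:,:2]-t[:,:2].mean(0),full_matrices=False)[2][0]; print("ridge",t.mean(0),np.degrees(np.arctan2(v[1],v[0])))
for u,v in ((345,27),(400,30),(390,47),(480,20),(440,60)): print((u,v),C[v,u].round(4))
b=C[300:330,200:350]; print("bench",np.median(b[...,2]), np.median(C[60:120,320:360,2]))
print("holder",np.percentile(C[140:250,240:330].reshape(-1,3)[:,2],[2,10,20]))
E
python3 -c "
import cv2;p=cv2.imread('pics/wrist_1.png');cv2.imwrite('pics/c2.png',cv2.resize(p[120:260,220:340],None,fx=4,fy=4))"
```

```text
3433 [ 0.46165778 -0.37245922  0.05000188] [ 0.51045183 -0.2932986   0.07259109] zmax 0.0716636690959924
((486.2560119628906, -332.8435363769531), (79.2746353149414, 48.42745590209961), 89.3101806640625)
ridge [ 0.48620764 -0.33074703  0.07094106] -90.09037149703371
(345, 27) [ 0.5506 -0.1759  0.0399]
(400, 30) [ 0.6018 -0.1806  0.0491]
(390, 47) [ 0.5881 -0.1993  0.065 ]
(480, 20) [ 0.6623 -0.1789  0.0763]
(440, 60) [ 0.6478 -0.2052  0.0406]
bench 0.0005488075108942558 0.0005051136942567924
holder [-9.63721167e-04 -3.27786284e-04  9.20404114e-05]
```

View pics/c2.png

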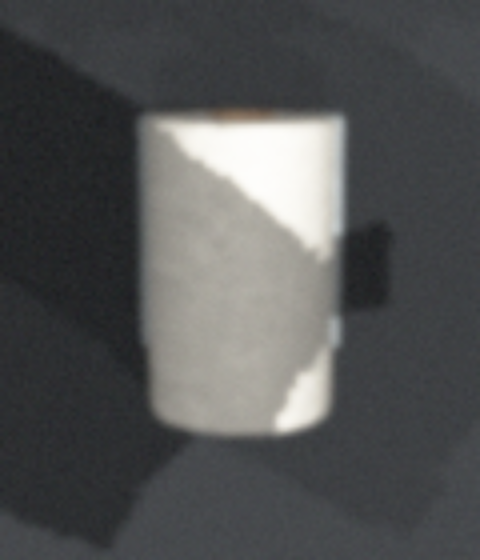

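```bash
python3 -m handwheel '[[-0.05,-0.16,3,0,-1],[0,0,5,0,-1],[0,0,5,0,-1],[0,0,4,0,-1],[0,0,2,0,-1],[0,0,0.8,0,-1],[0,0,0,0,-1]]' 40; python3 -m handwheel '[[0,0,0,0,0.2],[0,0,0,0,0.4],[0,0,0,0,0.6],[0,0,0,0,0.6],[0,0,0,0,0.6],[0,0,0,0,0.6]]' 40; python3 look.py 2 wrist
```

```text
time_s: 2.95
ee_pos: [0.4866, -0.3328, 0.0335]
tool_rot: [-3.142, 0.001, 0.0]
ft_force: [0.3, 0.7, 0.1]
opening: 0.996
time_s: 3.7
ee_pos: [0.4864, -0.3331, 0.0343]
tool_rot: [3.141, 0.0, -0.0]
ft_force: [-6.5, 0.9, 10.9]
opening: 0.558
t 3.7 ee [ 0.4864 -0.3331  0.0343] yaw 0.0 tilt [-0.    -0.001 -1.   ] F [-6.5  0.9 10.9] op 0.558
```

View pics/wrist_2.png

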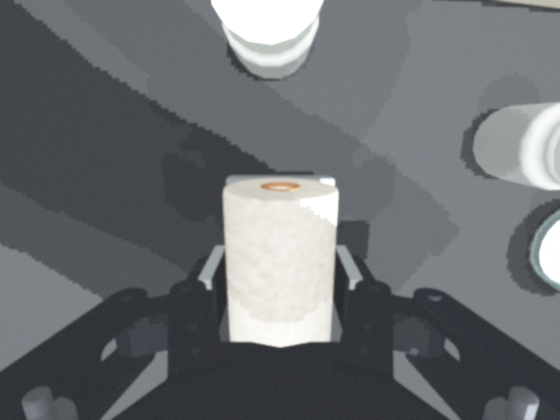

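```bash
python3 -m handwheel '[[0,0,-1,0,0.6],[0,0,-3,0,0.6],[0,0,-5,0,0.6],[0,0,-6,0,0.6],[2,-2,-5,0,0.6],[4,-4,0,0,0.6],[3,-4,0,0,0.6],[1,-3,0,0,0.6],[0,0,0,0,0.6],[0,0,0,0,0.6]]'; python3 look.py 3 wrist top
```

```text
time_s: 5.0
ee_pos: [0.5864, -0.203, 0.2337]
tool_rot: [3.141, 0.001, 0.0]
ft_force: [0.8, -1.3, -1.2]
opening: 0.559
t 5.0 ee [ 0.5864 -0.203   0.2337] yaw 0.03 tilt [ 2.e-04 -3.e-04 -1.e+00] F [ 0.8 -1.3 -1.2] op 0.559
```

View pics/wrist_3.png

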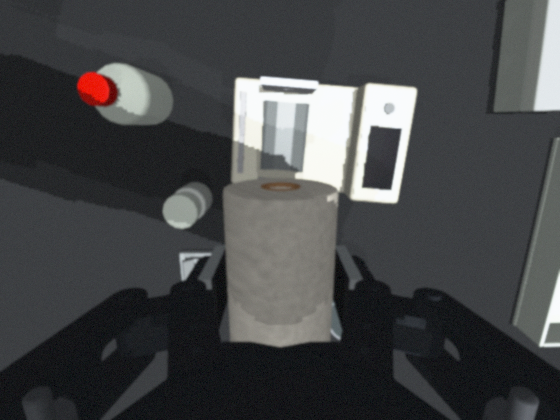

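```bash
python3 - <<'E'
from look import *
c,p,d,ee,M=load("wrist","3"); C=cloud(c,d); H=C[...,2]
def sel(u0,u1,v0,v1,a,b):
    m=np.zeros(d.shape,bool); m[v0:v1,u0:u1]=((H>a)&(H<b))[v0:v1,u0:u1]; return m
m=sel(345,430,70,215,.07,.082); P=C[m]; r=cv2.minAreaRect((P[:,:2]*1000).astype(np.float32)); print("hump",len(P),np.median(P[:,2]),r)
m=sel(240,340,60,110,.083,.1); P=C[m]; r=cv2.minAreaRect((P[:,:2]*1000).astype(np.float32)); print("plateL",len(P),np.median(P[:,2]),r)
m=sel(225,360,70,180,.034,.046); P=C[m]; print("base",len(P),np.median(P[:,2]),P.min(0),P.max(0)); 
# base front edge line: min x per row
pts=[]
for v in range(95,175):
    q=C[v,225:360][m[v,225:360]]
    if len(q): pts.append(q[np.argmin(q[:,0]),:2])
pts=np.array(pts); k=np.polyfit(pts[:,1],pts[:,0],1); print("front edge x=",k, np.degrees(np.arctan(k[0])), np.std(np.polyval(k,pts[:,1])-pts[:,0]))
P=C[sel(345,430,70,215,.07,.082)]
r=cv2.minAreaRect((P[:,:2]*1000).astype(np.float32)); print(cv2.boxPoints(r))
cv2.imwrite("pics/c3.png",cv2.resize(p[60:210,220:430],None,fx=3.5,fy=3.5,interpolation=cv2.INTER_CUBIC))
m=sel(345,430,70,215,.07,.082); yy=[]
for v in range(95,195):
    q=C[v,345:430][m[v,345:430]]
    if len(q)>5: yy.append([q[:,0].min(),q[:,0].max(),q[:,1].mean()])
yy=np.array(yy)
for i in (0,1):
    k=np.polyfit(yy[:,2],yy[:,i],1); print("hump edge",i,np.degrees(np.arctan(k[0])),np.polyval(k,-.15))
E
```

```text
hump 6038 0.07689731490462293 ((684.9615478515625, -156.29461669921875), (111.94519805908203, 50.805423736572266), 85.31853485107422)
plateL 477 0.09032861387617724 ((594.40478515625, -101.59908294677734), (6.300207614898682, 49.00912094116211), 85.65177154541016)
base 8714 0.040659962701260516 [ 0.53357206 -0.19555844  0.03495789] [ 0.66685997 -0.0895942   0.04599697]
front edge x= [0.07597093 0.54806974] 4.3444682504317935 0.0004445830730078902
[[ 655.0753   -210.0072  ]
 [ 705.7113   -214.15375 ]
 [ 714.8478   -102.58203 ]
 [ 664.2118    -98.435486]]
hump edge 0 4.630944027025119 0.6605148957449954
hump edge 1 4.0503843117890925 0.7092290758445358
```

View pics/c3.png

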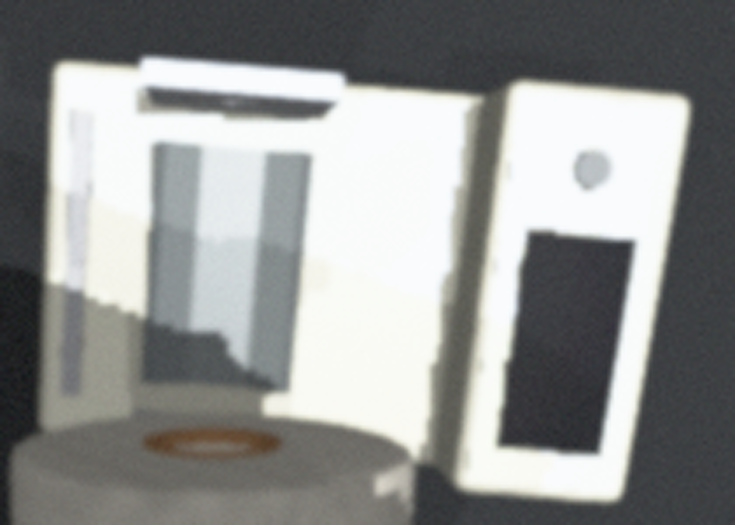

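```bash
python3 -m handwheel '[[0.2,-2,0,0,0.6],[0.2,-2.4,0,2,0.6],[0,-1,0,2.4,0.6],[0,0,2,0,0.6],[0,0,4,0,0.6],[0,0,2,0,0.6],[0,0,0,0,0.6],[0,0,0,0,0.6]]'; python3 look.py 4 wrist side
```

```text
time_s: 6.1
ee_pos: [0.5914, -0.1486, 0.1545]
tool_rot: [3.139, -0.12, 0.002]
ft_force: [-0.1, 1.1, -1.7]
opening: 0.562
t 6.1 ee [ 0.5914 -0.1486  0.1545] yaw -4.38 tilt [ 1.3e-03 -3.0e-04 -1.0e+00] F [-0.1  1.1 -1.7] op 0.562
```

View pics/wrist_4.png

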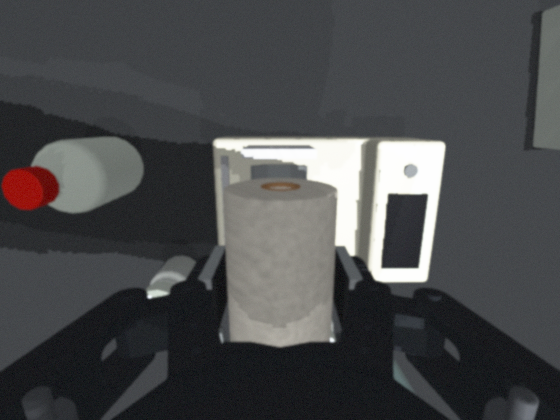

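```bash
cat > pr.py <<'E'
from look import *
def meas(tag,rp,rh,rr=None):
    c,p,d,ee,M=load("wrist",tag); C=cloud(c,d); H=C[...,2]
    def rect(w,a,b):
        u0,u1,v0,v1=w; q=C[v0:v1,u0:u1]; P=q[(q[...,2]>a)&(q[...,2]<b)]; r=cv2.minAreaRect((P[:,:2]*1000).astype(np.float32)); return P,r
    if rp: P,r=rect(rp,.083,.097); print("plate",len(P),np.median(P[:,2]).round(4),r)
    if rh: P,r=rect(rh,.07,.083); print("hump",len(P),np.median(P[:,2]).round(4),r)
    if rr:
        P,r=rect(rr[:4],rr[4],rr[5]); t=P[P[:,2]>np.percentile(P[:,2],70)]; v=np.linalg.svd(t[:,:2]-t[:,:2].mean(0),full_matrices=False)[2][0]
        print("roll",r,"top",np.percentile(P[:,2],98),"ridge",t.mean(0),np.degrees(np.arctan2(*(v*np.sign(v[1])))), "ymax",P[:,1].max())
E
python3 -c "
from pr import *
meas('4',(230,330,138,165),(368,450,135,290),(228,332,180,335,.16,.21))"
```

```text
plate 738 0.0904 ((594.2120971679688, -101.6119155883789), (6.063577651977539, 48.915103912353516), 85.52548217773438)
hump 9121 0.0769 ((684.4666137695312, -156.16738891601562), (110.6899642944336, 49.73630905151367), 85.51233673095703)
roll ((591.6143798828125, -142.68458557128906), (69.7807388305664, 46.89740753173828), 85.93472290039062) top 0.191457765071834 ridge [ 0.59238789 -0.13514802  0.19059637] 4.461656010227965 ymax -0.10678335480429908
```

```bash
python3 -m handwheel '[[-0.07,0.07,1,0,0.6],[0,0,3,0,0.6],[0,0,3,0,0.6],[0,0,1.5,0,0.6],[0,0,0.6,0,0.6],[0,0,0.3,0,0.6],[0,0,0,0,0.6],[0,0,0,0,0.6]]'
```

```text
time_s: 7.2
ee_pos: [0.5905, -0.1494, 0.0599]
tool_rot: [3.139, -0.12, 0.001]
ft_force: [-0.4, -0.1, -2.8]
opening: 0.563
```

```bash
python3 -m handwheel '[[0,0,0.1,0,0.6],[0,0,0.05,0,0.6],[0,0,0,0,0.6]]';python3 -m handwheel '[[0,0,0,0,0.3],[0,0,0,0,0],[0,0,0,0,-0.4],[0,0,0,0,-0.6],[0,0,0,0,-0.6]]';python3 -m handwheel '[[0,0,-2,0,-0.6],[0,0,-4,0,-0.7],[0,0,-5,0,-1],[0,-3,-5,0,-1],[0,-3,0,0,-1],[0,0,0,0,-1]]'; python3 look.py 5 wrist side
```

```text
time_s: 7.58
ee_pos: [0.5907, -0.1494, 0.0595]
tool_rot: [3.139, -0.12, 0.003]
ft_force: [-7.1, 1.4, 18.5]
opening: 0.562
time_s: 8.2
ee_pos: [0.5902, -0.1493, 0.0577]
tool_rot: [-3.139, 0.12, 0.0]
ft_force: [0.3, 0.9, 0.3]
opening: 0.801
time_s: 8.95
ee_pos: [0.5951, -0.0879, 0.2182]
tool_rot: [-3.139, 0.116, -0.001]
ft_force: [-0.4, -0.6, -0.0]
opening: 1.002
t 8.95 ee [ 0.5951 -0.0879  0.2182] yaw -4.25 tilt [ 8.e-04  1.e-04 -1.e+00] F [-0.4 -0.6 -0. ] op 1.002
```

View pics/wrist_5.png

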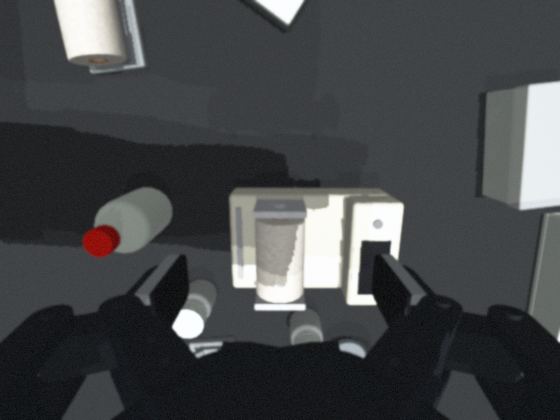

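Roll sits between the plates (image ~(280,260)). I'll measure it, both plates and the printer again.

```bash
python3 -c "
from pr import *
meas('5',(245,315,195,216),(345,405,190,305),(255,305,217,302,.07,.12))
meas('5',(245,315,298,312),None)"
```

```text
plate 376 0.0901 ((593.8312377929688, -100.05919647216797), (4.881969928741455, 49.82718276977539), 86.09039306640625)
hump 4016 0.0767 ((684.7103881835938, -155.88616943359375), (111.904052734375, 50.591896057128906), 85.22785949707031)
roll ((590.7059936523438, -149.28125), (91.8250961303711, 49.02263259887695), 85.6275863647461) top 0.09650609770652066 ridge [ 0.59060408 -0.14690142  0.09549258] 3.9337335546690113 ymax -0.10231861692302026
plate 544 0.0902 ((587.2685546875, -192.4105224609375), (17.077241897583008, 49.08214569091797), 85.71981811523438)
```

```bash
python3 -m handwheel '[[-1.4,-2.8,0,0,-1],[-2.4,-5,0,0,-1],[-2.4,-5,0,0,-1],[-2.4,-5,0,0,-1],[-2.4,-5,0,0,-1],[-2.4,-5,0,0,-1],[-2.4,-5,0,0,-1],[-1.6,-3.5,0,0,-1],[-1,-2,0,0,-1],[0,0,0,-10,-1],[0,0,0,-10,-1]]'; python3 -m handwheel '[[0,0,0,-10,-1],[0,0,0,-10,-1],[0,0,0,-10,-1],[0,0,0,-10,-1],[0,0,0,-10,-1],[0,0,0,-10,-1],[0,0,0,-3,-1],[0,0,0,0,-1]]'; python3 look.py 6 wrist
```

```text
time_s: 10.42
ee_pos: [0.4407, 0.3059, 0.2172]
tool_rot: [3.111, 0.435, -0.001]
ft_force: [-1.5, -0.7, 0.2]
opening: 1.001
time_s: 11.42
ee_pos: [0.4408, 0.3057, 0.2174]
tool_rot: [2.432, 1.989, -0.001]
ft_force: [-0.4, 0.0, 0.2]
opening: 1.004
t 11.43 ee [0.4408 0.3057 0.2174] yaw 78.54 tilt [-6.e-04 -6.e-04 -1.e+00] F [-0.4  0.   0.2] op 1.004
```

View pics/wrist_6.png

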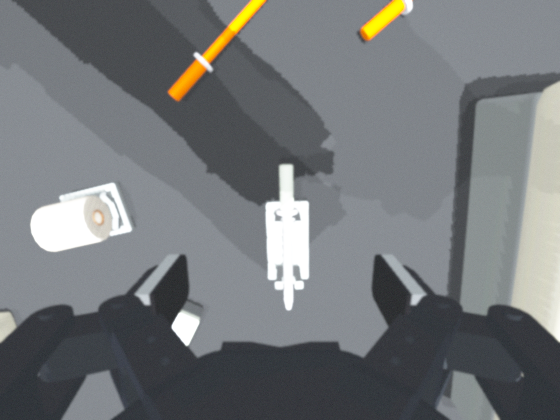

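```bash
cat > sp.py <<'E'
from look import *
import sys
tag,u0,u1,v0,v1=sys.argv[1],*map(int,sys.argv[2:6])
c,p,d,ee,M=load("wrist",tag); C=cloud(c,d)
cv2.imwrite(f"pics/sp{tag}.png",cv2.resize(p[v0-20:v1+40,u0-40:u1+40],None,fx=4,fy=4,interpolation=cv2.INTER_CUBIC)[:600])
print("depth z",[C[v,(u0+u1)//2,2].round(4) for v in range(v0,v1,6)])
L=[]
for v in range(v0,v1):
    g=(p[v,u0:u1].min(1)>115)&(C[v,u0:u1,2]>.03); w=np.nonzero(g)[0]
    if len(w)>3: L.append([u0+w.min(),u0+w.max(),v,len(w)])
L=np.array(L); print(L[::4].tolist())
mid=np.c_[(L[:,0]+L[:,1])/2,L[:,2]]; P=plane(c,mid,.045)
o=P[:,:2].mean(0); a=np.linalg.svd(P[:,:2]-o,full_matrices=False)[2][0]; a*=-np.sign(a[0])
print("axis yaw",np.degrees(np.arctan2(a[1],a[0])),"end",P[0],"start",P[-1],"mean",o,"width mm",np.linalg.norm(plane(c,L[5:-5,[0,2]]-[.5,0],.045)-plane(c,L[5:-5,[1,2]]+[.5,0],.045),axis=1).mean()*1000)
E
python3 sp.py 6 272 302 160 200; python3 -c "
from look import *
c,p,d,ee,M=load('wrist','6')
print(plane(c,[[288.5,307],[286.5,164.5]],.045))"
```

```text
depth z [np.float64(-0.0), np.float64(0.0528), np.float64(0.051), np.float64(0.0512), np.float64(0.0527), np.float64(0.3604), np.float64(0.0517)]
[[280, 291, 165, 12], [279, 291, 169, 13], [279, 292, 173, 14], [279, 292, 177, 14], [279, 292, 181, 14], [279, 292, 185, 14], [279, 292, 189, 14], [280, 292, 193, 13], [280, 292, 197, 13]]
axis yaw 170.120807271181 end [0.41638852 0.31597881 0.045     ] start [0.4515437 0.3095733 0.045    ] mean [0.43376474 0.31260991] width mm 14.348820926288395
[[0.57896469 0.28746748 0.045     ]
 [0.41608989 0.31707927 0.045     ]]
```

View pics/sp6.png

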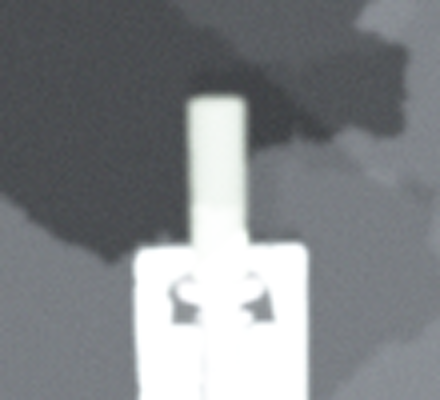

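```bash
python3 -m handwheel '[[0.62,-0.32,2,0,-1],[0,0,4,-1.3,-1],[0,0,4,0,-1],[0,0,2.5,0,-1],[0,0,0,0,-1]]'; python3 look.py 7 wrist; python3 sp.py 7 250 320 60 200
```

```text
time_s: 12.1
ee_pos: [0.4376, 0.3121, 0.0913]
tool_rot: [-2.409, -2.016, 0.005]
ft_force: [-0.1, 0.0, 0.8]
opening: 1.002
t 12.1 ee [0.4376 0.3121 0.0913] yaw 79.84 tilt [-0.0028 -0.002  -1.    ] F [-0.1  0.   0.8] op 1.002
depth z [np.float64(-0.0003), np.float64(0.0004), np.float64(0.0013), np.float64(0.0004), np.float64(-0.0007), np.float64(0.001), np.float64(0.0013), np.float64(-0.0004), np.float64(0.0007), np.float64(0.0012), np.float64(0.0002), np.float64(0.0), np.float64(0.0), np.float64(0.0002), np.float64(0.0), np.float64(0.0013), np.float64(0.0011), np.float64(-0.0003), np.float64(-0.0001), np.float64(-0.0001), np.float64(0.0009), np.float64(0.0006), np.float64(0.0), np.float64(0.0509)]
[[273, 288, 195, 16], [270, 291, 199, 22]]Traceback (most recent call last):
  File "sp.py", line 14, in <module>
    print("axis yaw",np.degrees(np.arctan2(a[1],a[0])),"end",P[0],"start",P[-1],"mean",o,"width mm",np.linalg.norm(plane(c,L[5:-5,[0,2]]-[.5,0],.045)-plane(c,L[5:-5,[1,2]]+[.5,0],.045),axis=1).mean()*1000)
                                                                          
[... 163 characters left out ...]
ne]*d
        ~~~~^^^^^^
  File "h.py", line 8, in rays
    u=cv2.undistortPoints(px,K(c),np.asarray(c["distortion"],float)).reshape(-1,2)
      ~~~~~~~~~~~~~~~~~~~^^^^^^^^^^^^^^^^^^^^^^^^^^^^^^^^^^^^^^^^^^^
cv2.error: OpenCV(4.12.0) /io/opencv/modules/calib3d/src/undistort.dispatch.cpp:347: error: (-215:Assertion failed) CV_IS_MAT(_src) && CV_IS_MAT(_dst) && (_src->rows == 1 || _src->cols == 1) && (_dst->rows == 1 || _dst->cols == 1) && _src->cols + _src->rows - 1 == _dst->rows + _dst->cols - 1 && (CV_MAT_TYPE(_src->type) == CV_32FC2 || CV_MAT_TYPE(_src->type) == CV_64FC2) && (CV_MAT_TYPE(_dst->type) == CV_32FC2 || CV_MAT_TYPE(_dst->type) == CV_64FC2) in function 'cvUndistortPointsInternal'
```

View pics/wrist_7.png

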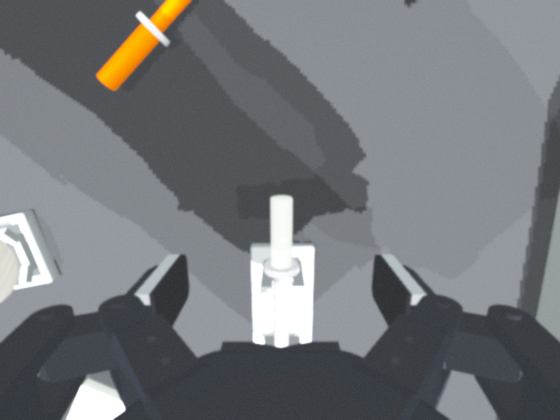

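```bash
python3 sp.py 7 255 308 194 241
```

```text
depth z [np.float64(0.0014), np.float64(0.0519), np.float64(0.0528), np.float64(0.0511), np.float64(0.0526), np.float64(0.0522), np.float64(0.0522), np.float64(0.0505)]
[[273, 288, 195, 16], [270, 291, 199, 22], [270, 291, 203, 22], [270, 291, 207, 22], [270, 291, 211, 22], [270, 291, 215, 22], [270, 291, 219, 22], [270, 291, 223, 22], [270, 291, 227, 22], [270, 304, 231, 23], [270, 291, 235, 22], [270, 291, 239, 22]]
axis yaw 170.49280427904554 end [0.41485673 0.31617307 0.045     ] start [0.44456399 0.31087563 0.045     ] mean [0.42953309 0.31364917] width mm 14.357509539238636
```

```bash
python3 -m handwheel '[[0,0,2,-0.2,-1],[0,0,3,0,-1],[0,0,1.2,0,-1],[0,0,0.3,0,-1],[0,0,0,0,-1]]' 60; python3 -m handwheel '[[0,0,0,0,-0.3],[0,0,0,0,0.3],[0,0,0,0,0.6],[0,0,0,0,1],[0,0,0,0,1],[0,0,0,0,1],[0,0,0,0,1]]' 60; python3 look.py 8 wrist
```

```text
time_s: 12.78
ee_pos: [0.4391, 0.3135, 0.0288]
tool_rot: [2.404, 2.022, 0.002]
ft_force: [0.2, -0.1, -0.8]
opening: 1.0
time_s: 13.65
ee_pos: [0.4386, 0.3132, 0.0278]
tool_rot: [-2.404, -2.022, -0.0]
ft_force: [0.1, 0.6, 1.1]
opening: 0.144
t 13.65 ee [0.4386 0.3132 0.0278] yaw 80.13 tilt [ 0.  0. -1.] F [0.1 0.6 1.1] op 0.144
```

View pics/wrist_8.png

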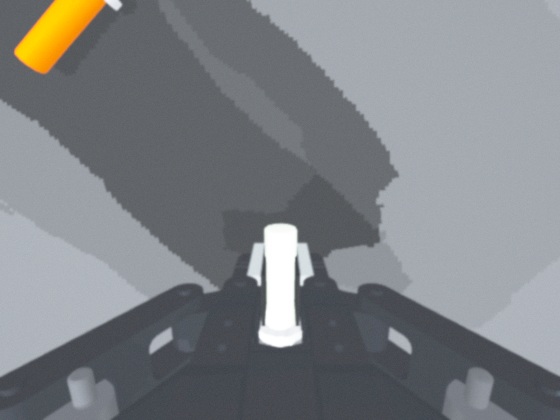

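```bash
python3 -m handwheel '[[0,0,-1,0,1],[0,0,-3,0,1],[0,0,-4,0,1],[0,0,-5,0,1],[0,0,-3,0,1],[-2,2,0,0,1],[-4,4.2,0,0,1],[-4.5,4.7,0,0,1],[-4.5,4.7,0,0,1],[-3.5,3.6,0,0,1],[-1.5,1.5,0,0,1],[0,0,0,4.6,1]]'; python3 -m handwheel '[[0,0,0,10,1],[0,0,0,10,1],[0,0,0,10,1],[0,0,0,10,1],[0,0,0,10,1],[0,0,0,10,1],[0,0,0,10,1],[0,0,0,10,1],[0,0,0,0,1],[0,0,0,0,1]]'; python3 look.py 9 wrist top side
```

```text
time_s: 15.2
ee_pos: [0.6056, 0.0836, 0.1879]
tool_rot: [-2.487, -1.92, 0.0]
ft_force: [-0.6, 0.7, -1.0]
opening: 0.141
time_s: 16.45
ee_pos: [0.605, 0.0851, 0.188]
tool_rot: [-3.139, 0.116, -0.0]
ft_force: [-0.3, -0.1, -0.6]
opening: 0.14
t 16.45 ee [0.605  0.0851 0.188 ] yaw -4.22 tilt [ 1.e-04  1.e-04 -1.e+00] F [-0.3 -0.1 -0.6] op 0.14
```

View pics/side_9.png

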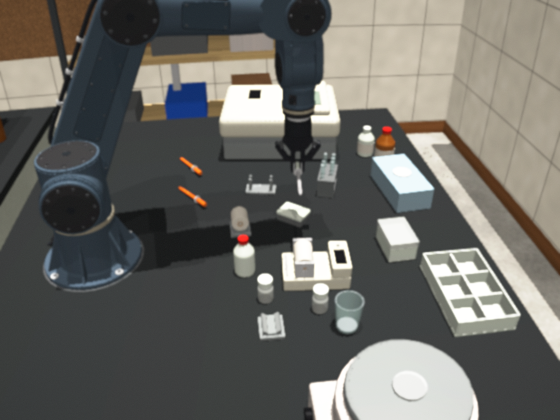

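View pics/top_9.png

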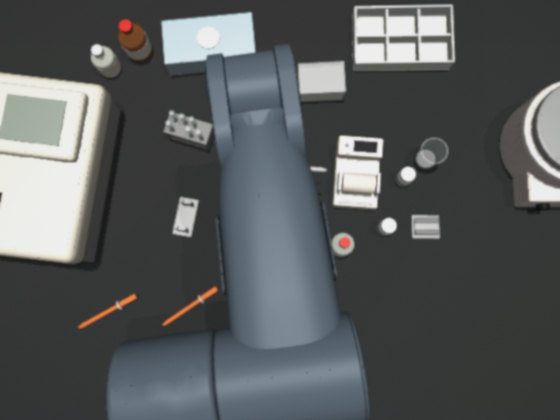

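View pics/wrist_9.png

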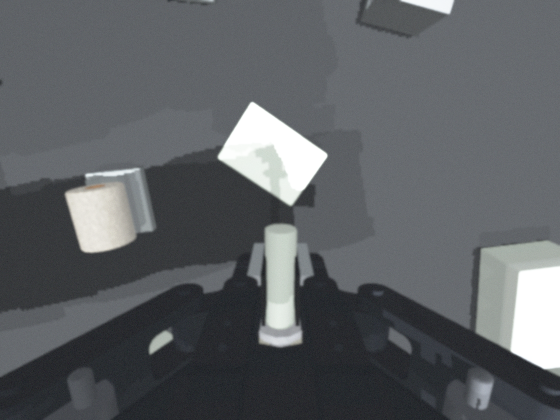

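```bash
python3 - <<'E'
from look import *
for v in("side","top"):
    c,p,d,ee,M=load(v,"9"); a=-M[:,1]; h=ee+[0,0,.0172]
    pts=[h-a*.143,h-a*.085,h-a*.06,h-a*.027]
    q=proj(c,pts); print(v,q.round(1).tolist())
    m=[.5944,-.0985,.070]; print("mouth",proj(c,[m,[.5904+.0038,-.1493+.0479,.09]]).round(1))
    u,w=q[1].astype(int); 
    im=cv2.resize(p[w-30:w+30,u-40:u+40],None,fx=8,fy=8,interpolation=cv2.INTER_CUBIC)
    for x in q:
        cv2.circle(im,tuple(int(t) for t in ((x-[u-40,w-30]+.5)*8)),3,(0,0,255),-1)
    cv2.imwrite(f"pics/z9{v}.png",im)
E
```

```text
side [[300.3, 194.2], [298.7, 182.7], [298.1, 178.0], [297.3, 172.0]]
mouth [[301.6 244.3]
 [301.8 239.2]]
top [[325.7, 168.9], [300.4, 167.1], [289.6, 166.3], [275.3, 165.3]]
mouth [[337.5 181.1]
 [339.5 179.5]]
```

View pics/z9side.png

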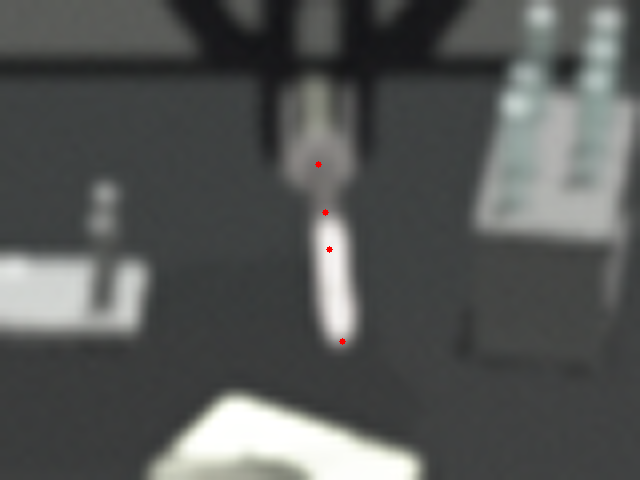

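View pics/z9top.png

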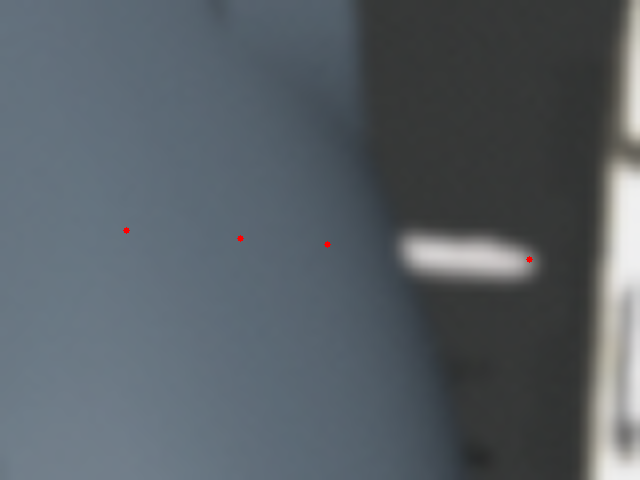

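```bash
python3 -m handwheel '[[0.39,0,2,0.3,1],[0,0,4,0,1],[0,0,4,0,1],[0,0,2.5,0,1],[0,0,1,0,1],[0,0,0,0,1],[0,0,0,0,1]]'; python3 look.py 10 wrist top side
```

```text
time_s: 17.48
ee_pos: [0.6098, 0.0846, 0.0541]
tool_rot: [-3.139, 0.13, -0.003]
ft_force: [0.1, 0.2, -1.1]
opening: 0.139
t 17.48 ee [0.6098 0.0846 0.0541] yaw -4.76 tilt [ 1.8e-03  2.0e-04 -1.0e+00] F [ 0.1  0.2 -1.1] op 0.139
```

```bash
python3 - <<'E'
from look import *
O=np.array([.5904,-.1493,0]);th=np.radians(-4.5)
c,p,d,ee,M=load("side","10"); X=np.array([np.cos(th),np.sin(th),0]);Y=np.array([-np.sin(th),np.cos(th),0])
a=-M[:,1]; h=ee+[0,0,.0172]; t=h-a*.143
print("TCP in printer",(ee-O)@X,(ee-O)@Y,"tip",(t-O)@X,(t-O)@Y,t[2])
for v in("side","top"):
    c,p,d,_,_=load(v,"10"); u,w=290,225
    if v=="top": u,w=335,180
    im=cv2.resize(p[w-35:w+35,u-45:u+45],None,fx=8,fy=8,interpolation=cv2.INTER_CUBIC)
    for k,(x,col) in enumerate(zip(proj(c,[t,h-a*.06,O+Y*.051+[0,0,.07],O+Y*.051+[0,0,.09]]),[(0,0,255),(0,0,255),(0,255,0),(255,0,0)])):
        cv2.circle(im,tuple(int(q) for q in ((x-[u-45,w-35]+.5)*8)),3,col,-1)
    cv2.imwrite(f"pics/z10{v}.png",im)
E
```

```text
TCP in printer 0.001016687405077917 0.23466276892805493 tip 0.00036807748069604007 0.0916642508066376 0.07121513067212107
```

View pics/z10side.png

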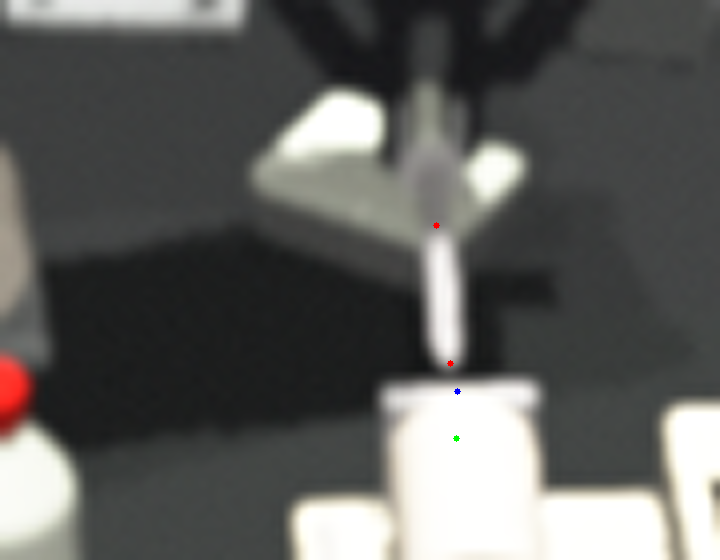

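View pics/z10top.png

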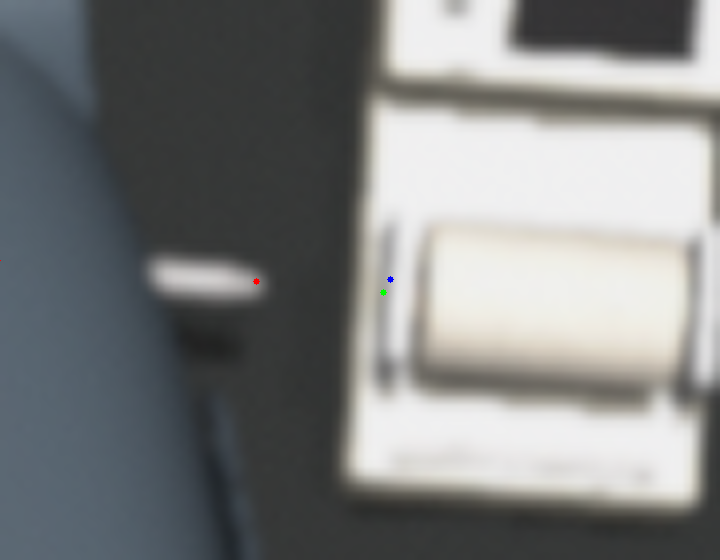

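```bash
cat > pp.py <<'E'
from h import *
O=np.array([.5904,-.1493,0]);th=np.radians(-4.5)
s,M=tool(); ee=s["ee_pos"]; X=np.array([np.cos(th),np.sin(th),0]);Y=np.array([-np.sin(th),np.cos(th),0])
a=-M[:,1]; h=ee+[0,0,.0172]; t=h-a*.143
print("t",round(s["time_s"],2),"TCP' mm",((ee-O)@X*1e3).round(2),((ee-O)@Y*1e3).round(2),(h[2]*1e3).round(2),"tip'",((t-O)@X*1e3).round(2),((t-O)@Y*1e3).round(2),"yaw",np.degrees(np.arctan2(M[1,0],M[0,0])).round(2),"F'",(s["ft_force"]@np.c_[X,Y,[0,0,1]]).round(1),"T",s["wrist_torque"].round(2),"op",round(float(s["opening"]),3))
E
python3 -m handwheel '[[-0.1,0,0.12,-0.26,1],[0,0,0,0,1],[0,0,0,0,1]]' >/dev/null; python3 pp.py;python3 pp.py;  python3 -m handwheel '[[0,1.5,0,0,1],[0,1.5,0,0,1],[0,0.5,0,0,1],[0,0,0,0,1]]'>/dev/null; python3 pp.py
```

```text
t 18.0 TCP' mm -0.76 234.47 68.84 tip' -0.79 91.47 yaw -4.51 F' [-0.8  0.3 -0.7] T [0.01 0.   0.01] op 0.141
t 18.0 TCP' mm -0.76 234.47 68.84 tip' -0.79 91.47 yaw -4.51 F' [-0.8  0.3 -0.7] T [0.01 0.   0.01] op 0.141
t 18.5 TCP' mm -0.74 198.87 68.85 tip' -0.91 55.87 yaw -4.57 F' [ 0.3  0.1 -0.7] T [ 0.03  0.02 -0.  ] op 0.135
```

```bash
python3 -m handwheel '[[0.07,0,-0.11,0,1],[0,0,0,0,1]]' >/dev/null; python3 pp.py; python3 -m handwheel '[[0,0.5,0,0,1],[0,0.5,0,0,1],[0,0,0,0,1]]'>/dev/null; python3 pp.py;  python3 -m handwheel '[[0,0.5,0,0,1],[0,0.5,0,0,1],[0,0,0,0,1]]'>/dev/null; python3 pp.py
```

```text
t 18.75 TCP' mm 0.07 199.87 70.02 tip' 0.09 56.87 yaw -4.49 F' [-0.2 -0.4 -0.3] T [-0.05 -0.01 -0.03] op 0.139
t 19.12 TCP' mm -0.07 189.01 69.92 tip' -0.18 46.01 yaw -4.55 F' [-0.6  0.4 -0.6] T [ 0.   -0.05  0.03] op 0.138
t 19.5 TCP' mm -0.01 179.07 69.93 tip' -0.12 36.07 yaw -4.54 F' [ 1.6 -0.4 -1. ] T [-0.04 -0.03  0.02] op 0.136
```

```bash
python3 -m handwheel '[[0,0.7,0,0,1],[0,0.7,0,0,1],[0,0.6,0,0,1],[0,0,0,0,1]]' >/dev/null; python3 pp.py; python3 -m handwheel '[[0,0.7,0,0,1],[0,0.7,0,0,1],[0,0.6,0,0,1],[0,0,0,0,1]]'>/dev/null; python3 pp.py;  python3 -m handwheel '[[0,0.7,0,0,1],[0,0.7,0,0,1],[0,0.6,0,0,1],[0,0,0,0,1]]'>/dev/null; python3 pp.py
```

```text
t 20.0 TCP' mm -0.06 158.94 69.9 tip' -0.19 15.94 yaw -4.55 F' [ 0.6  0.4 -0.9] T [ 0.05 -0.01  0.01] op 0.14
t 20.5 TCP' mm -0.07 138.99 69.9 tip' -0.2 -4.01 yaw -4.55 F' [-1.  -0.2 -0. ] T [0.11 0.03 0.01] op 0.14
t 21.0 TCP' mm -0.05 119.0 69.95 tip' -0.18 -24.0 yaw -4.55 F' [ 0.2 -0.5  0.1] T [ 0.05 -0.02 -0.  ] op 0.14
```

```bash
python3 -m handwheel '[[0,0.7,0,0,1],[0,0.7,0,0,1],[0,0.4,0,0,1],[0,0,0,0,1]]' >/dev/null; python3 pp.py; python3 -m handwheel '[[0,0.5,0,0,1],[0,0.5,0,0,1],[0,0,0,0,1]]'>/dev/null; python3 pp.py;  python3 -m handwheel '[[0,0.5,0,0,1],[0,0.4,0,0,1],[0,0,0,0,1]]'>/dev/null; python3 pp.py; python3 look.py 11 wrist side top
```

```text
t 21.5 TCP' mm -0.09 101.19 69.9 tip' -0.19 -41.81 yaw -4.54 F' [-0.4  0.4 -0.8] T [0.   0.04 0.06] op 0.139
t 21.88 TCP' mm -0.08 91.13 69.91 tip' -0.18 -51.87 yaw -4.54 F' [-0.2  0.2 -1.1] T [ 0.05 -0.    0.04] op 0.143
t 22.25 TCP' mm -0.07 82.15 69.9 tip' -0.16 -60.85 yaw -4.54 F' [ 1.  -0.2  0.2] T [ 0.01 -0.04  0.05] op 0.137
t 22.25 ee [ 0.5968 -0.0674  0.0527] yaw -4.54 tilt [ 0. -0. -1.] F [ 1.  -0.3  0.2] op 0.137
```

View pics/wrist_11.png

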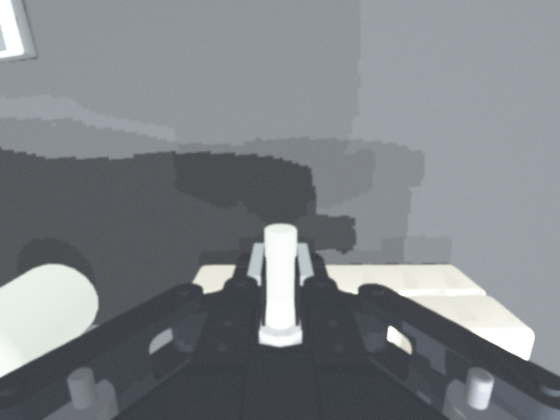

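```bash
python3 -m handwheel '[[0,0.2,0,0,1],[0,0.1,0,0,1],[0,0,0,0,1]]' >/dev/null; python3 pp.py; python3 -m handwheel '[[0,0.1,0,0,1],[0,0,0,0,1]]'>/dev/null; python3 pp.py;  python3 -m handwheel '[[0,0.1,0,0,1],[0,0,0,0,1]]'>/dev/null; python3 pp.py
```

```text
t 22.77 TCP' mm -0.1 79.42 69.89 tip' -0.14 -63.58 yaw -4.52 F' [-0.9 -0.6 -1.1] T [-0.07 -0.06 -0.  ] op 0.142
t 23.02 TCP' mm -0.09 78.44 69.91 tip' -0.13 -64.56 yaw -4.52 F' [-0.5 -0.5 -1. ] T [-0.02 -0.02  0.02] op 0.142
t 23.27 TCP' mm -0.1 78.24 69.9 tip' -0.06 -64.76 yaw -4.48 F' [-1.4  6.5 -0.5] T [ 1.2  -0.07  0.06] op 0.142
```

```bash
python3 -m handwheel '[[0,0.08,0,0,1],[0,0,0,0,1],[0,0,0,0,1]]' >/dev/null; python3 pp.py; python3 -m handwheel '[[0,0,0,0,0.8],[0,0,0,0,0.5],[0,0,0,0,0.2],[0,0,0,0,-0.2],[0,0,0,0,-0.3],[0,0,0,0,-0.3]]'>/dev/null; python3 pp.py; python3 look.py 12 wrist
```

```text
t 23.65 TCP' mm -0.13 78.19 69.89 tip' -0.0 -64.81 yaw -4.45 F' [-0.3 11.3 -0.6] T [ 2.19 -0.11  0.07] op 0.141
t 24.4 TCP' mm -0.08 76.65 69.9 tip' -0.13 -66.35 yaw -4.52 F' [-0.9  0.  -0.4] T [ 0.02  0.   -0.  ] op 0.653
t 24.4 ee [ 0.5963 -0.0729  0.0527] yaw -4.52 tilt [-0. -0. -1.] F [-0.9  0.1 -0.4] op 0.653
```

View pics/wrist_12.png

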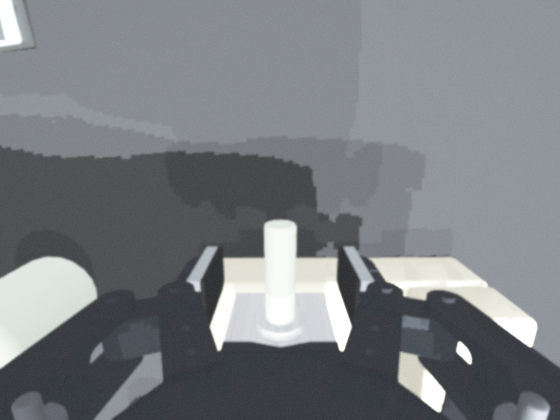

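```bash
python3 -m handwheel '[[0,0,-1,0,-0.3],[0,0,-3,0,-0.3],[0,0,-5,0,-0.3],[0,0,-5,0,-0.5],[0,2,-2,0,-1],[0,0,0,0,-1],[0,0,0,0,-1]]'; python3 look.py 13 wrist side
```

```text
time_s: 25.32
ee_pos: [0.5945, -0.0924, 0.2121]
tool_rot: [-3.139, 0.124, 0.001]
ft_force: [-0.3, 0.3, -0.1]
opening: 1.001
t 25.32 ee [ 0.5945 -0.0924  0.2121] yaw -4.52 tilt [-8.e-04  3.e-04 -1.e+00] F [-0.3  0.3 -0.1] op 1.001
```

View pics/wrist_13.png

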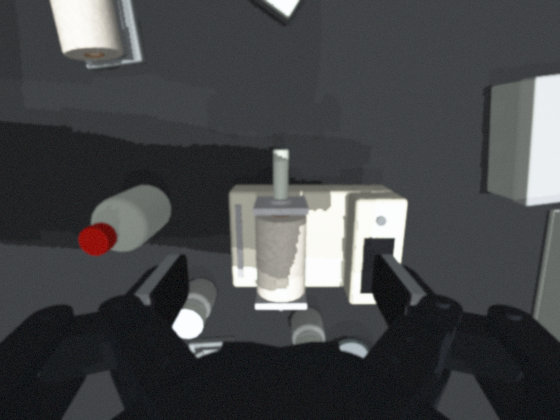

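View pics/side_13.png

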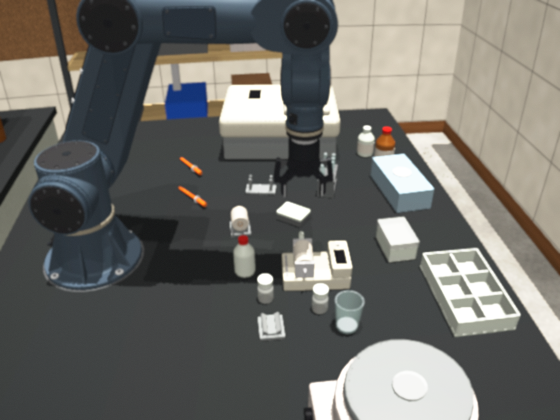

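```bash
python3 - <<'E'
from look import *
O=np.array([.5904,-.1493,0]);th=np.radians(-4.5);B=np.c_[[np.cos(th),np.sin(th),0],[-np.sin(th),np.cos(th),0],[0,0,1]]
c,p,d,ee,M=load("wrist","13"); C=cloud(c,d); Q=(C-O)@B*1e3
q=Q[140:200,265:300].reshape(-1,3); h=q[(q[:,2]>68)&(q[:,1]>56)&(abs(q[:,0])<15)]; print("handle y range",h[:,1].min(),h[:,1].max(),"x",h[:,0].min(),h[:,0].max(),"z top",np.percentile(h[:,2],95))
q=Q[190:315,240:320].reshape(-1,3)
for y0 in range(44,62,2):
    s=q[(abs(q[:,1]-y0)<1)&(q[:,2]>66)&(abs(q[:,0])<14)]; print(y0,len(s),s[:,2].max().round(1) if len(s) else "")
r=q[(abs(q[:,1])<35)&(q[:,2]>75)]; print("roll top",np.percentile(r[:,2],98),"x range",r[:,0].min(),r[:,0].max())
cv2.imwrite("pics/z13.png",cv2.resize(p[140:320,220:410],None,fx=3.3,fy=3.3,interpolation=cv2.INTER_CUBIC))
E
```

```text
handle y range 56.07268593376818 122.59800112141579 x -6.862049404624009 6.400702058980443 z top 76.77827624074088
44 0 
46 66 91.7
48 63 91.6
50 72 92.1
52 172 91.1
54 52 82.0
56 82 81.5
58 32 77.8
60 30 77.0
roll top 96.55422692919812 x range -23.800602289533558 24.145591721452767
```

View pics/z13.png

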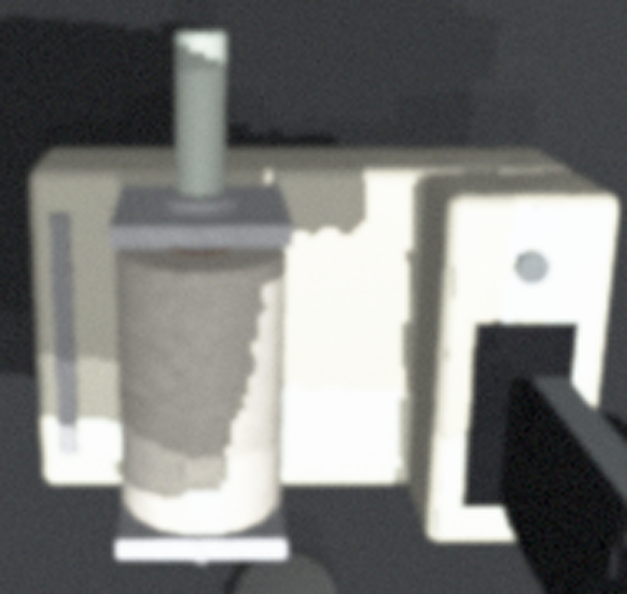

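```bash
python3 - <<'E'
from look import *
O=np.array([.5904,-.1493,0]);th=np.radians(-4.5);B=np.c_[[np.cos(th),np.sin(th),0],[-np.sin(th),np.cos(th),0],[0,0,1]]
c,p,d,ee,M=load("wrist","13"); C=cloud(c,d); Q=(C-O)@B*1e3
for v in range(146,156): print(v,Q[v,281].round(1),p[v,281])
print(((plane(c,[[281,149.5],[281,150.5]],.0765)-O)@B*1e3).round(1))
from workcell import sense
print(sense()["time_s"])
E
```

```text
146 [ 0.9 99.5  0.7] [57 56 52]
147 [ 0.9 98.3 -0.5] [62 60 56]
148 [ 0.9 97.3  2.1] [80 81 78]
149 [ 0.9 96.  -0.3] [128 135 131]
150 [  0.6 100.7  74.6] [195 204 193]
151 [  0.6 100.   76.4] [231 237 230]
152 [ 0.6 99.1 76.2] [238 244 239]
153 [ 0.6 98.3 76.7] [240 245 239]
154 [ 0.6 97.4 76.6] [234 240 234]
155 [ 0.6 96.5 76.8] [215 223 216]
[[  0.6 101.3  76.5]
 [  0.6 100.5  76.5]]
25.425
```

```bash
python3 -c "
from workcell import job_done
print(job_done())"
```

```text
the job is handed in; nothing more can be done
None
```

I laid the wide roll in the printer's saddle and threaded the spindle, nose first, from the left plate through the core and the far plate. I then let go, backed off clear, and handed the job in at about 25.4 s.

- **Insertion:** the spindle went in with almost no side force. The collar met the plate at the expected depth, with the handle's middle 78.2 mm out along the bore against 78 mm nominal. Pushing a little more raised the force to 11 N without further travel.
- **After release:** the handle's end measured about 101 mm out along the bore, as expected with the collar home. The handle was level, and the roll sat between both plates with its top at about 96 mm (95 mm nominal, and the wrist camera reads about 1 mm high).
- **Bystanders:** the last pictures show nothing visibly moved, but I judged this by eye and did not measure it.
- **Disagreement:** before the insertion, the side camera put the top edge of the left plate about 1 pixel (roughly 2 mm) from where I expected it. That is within the stated calibration error. The wrist and top views agreed with each other, so I went by those.

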